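Make up one dental case in the yellow work pan

TASK

Make up the case in the empty yellow work pan that stands close by on the right of the model trimmer (not the one at the back of the worktop): set the yellow plaster cast at the pan's left-hand end (seen with the label side of the pan towards you) and the white plaster cast at its right-hand end, each flat, square to the pan and midway between its long walls, leaving the middle free; then, as the last thing, stand the small dropper bottle upright in the middle of the pan between them. Set everything down gently, do not drop it, and leave the blue cast and the brown bottle with the blue cap, which stand among them on the left of the trimmer, where they are: they belong to another case.

Things in the scene. Friction and masses are not known exactly. Their poses are not given: they have to be found in the camera images.
- case_pan: Open yellow pan, fixed, right of the trimmer. Outside 143 (x) by 208 (y) by 43 mm high, inside 122 by 186 mm; floor 3 mm thick. Origin: centre of the underside. The white label is on the long wall at -x, which faces the robot; +y is the left-hand end seen from there. Casts lie square (cast x along pan x, either way round) at y = +55 and -55 mm, 42 mm left between them.
- yellow_cast: Yellow plaster dental cast (a horseshoe of teeth on a trimmed base), 56 (x) by 68 (y) by 32 mm. Flat heel, 62 mm wide, at x = -28 mm, blunt nose at x = +28 mm; widest near x = -4 mm. Solid base 18 mm high with upright sides, teeth up to 32 mm. Best gripped across x (56 mm, heel to nose) on the base. Origin: centre of the underside. Loose, 0.11 kg.
- white_cast: White plaster dental cast, of the same size and kind as the yellow one: 56 (x) by 68 (y) by 32 mm. Flat heel, 62 mm wide, at x = -28 mm, blunt nose at x = +28 mm; widest near x = -4 mm. Solid base 18 mm high with upright sides, teeth up to 32 mm. Best gripped across x (56 mm, heel to nose) on the base. Origin: centre of the underside. Loose, 0.11 kg.
- dropper_bottle: Small dark brown glass bottle with a black rubber dropper top and a pale label, 33 mm in diameter and 102 mm tall. The straight body, to be gripped, ends 70 mm above the underside; the dropper above it is narrower. Origin: centre of the underside, z up. Loose, about 0.07 kg.
- blue_cast: Blue plaster dental cast of the same size, 56 by 68 by 32 mm; to be left alone. Origin: centre of the underside. Loose.
- brown_bottle: Bigger brown bottle with a wide blue screw cap, 47 mm in diameter and 88 mm tall; to be left alone. Origin: centre of the underside. Loose.
- model_trimmer: Grey and blue plaster model trimmer, fixed between the loose things (on its left) and the pan (on its right), about 270 mm wide (world y -0.24 to +0.05 m) and 310 mm tall: carry things over it, all above 0.31 m. Origin: on the worktop under its housing.

How it is judged:
On the way, in this order (a step that is already met when the one before it is completed fails the run):
1. the yellow cast lies in the left-hand end of the yellow pan and the white cast in its right-hand end, both let go, while the dropper bottle is not yet in the pan (x of yellow_cast in the frame of case_pan between -0.02 and 0.02 m and y of yellow_cast in the frame of case_pan between 0.043 and 0.067 m and z of each of yellow_cast, white_cast in the frame of case_pan below 0.012 m and angle between the x axis of each of yellow_cast, white_cast and the x axis of case_pan, either way round below 0.25 rad and angle between each of yellow_cast, white_cast's own z axis and vertical below 0.1 rad and x of white_cast in the frame of case_pan between -0.02 and 0.02 m and y of white_cast in the frame of case_pan between -0.067 and -0.043 m and linear speed of each of yellow_cast, white_cast below 0.02 m/s and contact force between the fingers and yellow_cast below 0.1 N and contact force between the fingers and white_cast below 0.1 N and horizontal distance between dropper_bottle and case_pan above 0.15 m), for 0.2 s.
2. the dropper bottle stands in the middle of the pan between the casts, which lie as before (x of yellow_cast in the frame of case_pan between -0.02 and 0.02 m and y of yellow_cast in the frame of case_pan between 0.043 and 0.067 m and z of each of yellow_cast, white_cast, dropper_bottle in the frame of case_pan below 0.012 m and angle between the x axis of each of yellow_cast, white_cast and the x axis of case_pan, either way round below 0.25 rad and angle between each of yellow_cast, white_cast, dropper_bottle's own z axis and vertical below 0.1 rad and x of white_cast in the frame of case_pan between -0.02 and 0.02 m and y of white_cast in the frame of case_pan between -0.067 and -0.043 m and x of dropper_bottle in the frame of case_pan between -0.03 and 0.03 m and y of dropper_bottle in the frame of case_pan between -0.015 and 0.015 m), for 0.2 s.
At the end, for the whole second after the job is handed in: yellow cast flat in the pan's left (+y) end, white cast in the right end: centres 43 to 67 mm from the pan's centre along it, within 20 mm of its midline, square within 0.25 rad; dropper bottle upright between them, within 15 mm along and 30 mm across; all released and at rest (all of step 2 and linear speed of each of yellow_cast, white_cast, dropper_bottle below 0.02 m/s); the robot touches nothing.
It fails at once if the blue cast is moved by more than 15 mm or tipped (distance of blue_cast from where it was at the start of the episode above 0.015 m or angle between blue_cast's own z axis and vertical above 0.3 rad).
It fails at once if the brown bottle is moved by more than 15 mm or tipped (distance of brown_bottle from where it was at the start of the episode above 0.015 m or angle between brown_bottle's own z axis and vertical above 0.3 rad).
It fails at once if a cast or the dropper bottle is dropped or thrown into the pan (it comes to the floor of the pan faster than 0.6 m/s) ((horizontal distance between yellow_cast and case_pan below 0.15 m and height (world z) of yellow_cast below 0.04 m and linear speed of yellow_cast above 0.6 m/s) or (horizontal distance between white_cast and case_pan below 0.15 m and height (world z) of white_cast below 0.04 m and linear speed of white_cast above 0.6 m/s) or (horizontal distance between dropper_bottle and case_pan below 0.15 m and height (world z) of dropper_bottle below 0.04 m and linear speed of dropper_bottle above 0.6 m/s)).
It also fails if it takes over 118 s, if anything falls off the work surface, if the arm or the gripper's body presses on something with over 40 N, if the wrist force passes 120 N, or if a joint passes its speed limit or range.

ROBOT

A 6-joint arm with a two-finger parallel gripper is mounted at the origin on a cart in front of the work surface, level with it; the furniture and walls round the work are solid. World frame = base frame: x ahead of the robot, y to its left, z up, the work surface at z = 0. Lengths are in m, angles in rad, forces in N, time in s.
With the tool pointing down it reaches from about 0.3 to 0.775 m from the base axis. Payload 14.6 kg.
Tool frame: the origin (TCP) lies at the very end of the fingers, on their centre line; the grasp point (between the pads) lies 19 mm behind it; z points along the fingers, y is the line along which they close (so a half turn about z gives the same grasp; the last joint's range is limited). The gripper opens to 94 mm and grips with 3 to 60 N. Pads are 16 mm wide; open, the fingers measure 119 mm over their backs; the gripper's body (75 mm by 177 mm) begins 78 mm behind the grasp point.
Start: joints at [1.267, 0.3, 1.521, -0, 1.321, -0.067], TCP at [0.129, 0.535, 0.205] pointing down, gripper open.
Joint ranges: [-3.03, 3.03], [-0.79, 2.21], [0.23, 2.52], [-1.04, 4.18], [0, 3.07], [-2.55, 2.55]. Speed limits (rad/s): [2.22, 2.22, 2.57, 3.14, 3.14, 3.14].

INTERFACE

Orientations are given as [roll, pitch, yaw] about the fixed x, y, z axes, in that order (R = Rz(yaw) Ry(pitch) Rx(roll)).
In Python, from station import ctrl, camera, camera_info, finder gives the robot as it stands.
- The arm moves only by the tool carry_out, never from a script. Its argument "motion" is a list of rows, each a list of 2 entries, a list of its own where there are three numbers: the shift along the tool's x, y, z as a fraction of full scale, then the turn about the tool's z as a fraction of full scale. A call has 1 to 12 rows; each row is the pose to reach, as a shift and turn from the pose commanded when the call began, along the tool's axes at that moment, turning the shorter way round; what a row does not reach only later rows make up. Full scale, the value 1, is 200 mm for a shift and 360 degrees for a turn. A row lasts 1/10 s, in which the tool goes at most 50 mm and 8.59 degrees, less where a joint would pass 70% of its speed; a pose out of reach is approached as far as the arm can. A call with a number of a shift or a turn outside -1 to 1 is refused whole. A call with a gripper value outside its range is refused whole. "hand" is the closure, from -1 (fully open) to 1 (shut), set as the call begins (left out, the last holds). The fingers move at their own pace and stop on an object; "force" is the grip in N (left out, the last holds). Time passes only in rows, so rows that repeat a pose let the fingers close. It gives the time, the measured TCP pose, the force, the opening and the grip force at its end, in the units of the state.
- ctrl.get_obs(): the state, without advancing time (a new reading comes with each control period).
- camera(name): name is "side" or "top"; returns (picture, depth): 420x560x3 uint8, blue, green, red; 420x560 float32, m along the optical axis (not along the pixel's ray), 0 where there is no reading.
- camera_info(name): a dict with "camera_matrix" (3x3 intrinsics, pixels), "dist_coeffs" ([k1, k2, p1, p2, k3] as OpenCV has them; the pictures are not rectified), "origin" and "attitude" of the camera in the world. Camera axes: x right, y down, z forward; pixel columns grow to the right and rows downward; lengths in m; the calibration is good to about 2 mm. A picture is of the moment at which its call begins. camera_info takes no time and is no camera call.
- ctrl.hand_in(): hands the job in; it is judged then, once.
Trained networks look in the newest picture that a camera, given by its name, has taken for a name from the list of things; names that differ only in an ending like _2 or _b are one class to them, and where a whole thing is asked for, a point or a joint stands for the part that bears it (a point fixed in the world has none). Each returns a list of dicts, best first, with "conf" (0 to 1); they miss things now and then, are a little off and sometimes report something else, mostly with a low value. They report only what shows in the picture. A call takes as long as a camera call.
- finder.boxes_of(camera, query): "location" ([column, row] in pixels, amid what is visible of it).
- finder.cut_out(camera, query): "mask" (420x560 bool, what is visible of it) and "location" ([column, row] in pixels, amid what is visible of it).
- finder.pinpoint(camera, query): "location" ([column, row] in pixels: a listed point, or the origin of a listed thing).
The state is a dict: "time_s": time; "qpos": joint angles; "joint_vel": joint speeds; "tau": joint torques, N m; "ee_pos": TCP position; "eef_rot": TCP orientation; "force": force on the tool from outside, world axes, zero at the start; "moment": the same for the moment, N m; "grip_width": finger opening in m; "grip_force": force on a finger pad.
Only numpy, scipy, OpenCV 4.12 (cv2) and the standard library are available. Lean on these libraries where they do the work, as an engineer would, in place of code of your own. Each camera call takes 0.05 s, during which the arm holds its last target. There are 200 camera calls.

## Working session

There is one attempt and no reset: what is moved stays moved. The work goes in short steps, Python scripts to look and compute and a tool call to move; the robot and the scene stay as the last step left them, time stands still between calls to the robot, and variables do not carry over. Pictures are saved under pics/ and viewed, at most 14 in all, crops included, and the job is handed in when it is done.

Besides the shell and the picture viewer there is one more tool, called after "Call:" by a JSON object that holds its "op" and its "data", one argument or row to a line. carry_out: Moves the arm, as the interface text tells. Its arguments: {"type":"object","properties":{"motion":{"type":"array","items":{"type":"array"}},"hand":{"type":"number"},"force":{"type":"number"}},"required":["motion"]}

```bash
mkdir -p pics; ls; cat > h.py <<'E'
import numpy as np, cv2
from station import ctrl, camera, camera_info, finder
from scipy.spatial.transform import Rotation as R
def cam(n):
    i=camera_info(n); return np.array(i["camera_matrix"]),np.array(i["dist_coeffs"]),np.array(i["origin"]),i["attitude"]
def rot(a):
    a=np.array(a,float); 
    return a if a.shape==(3,3) else (R.from_euler('xyz',a).as_matrix() if a.size==3 else R.from_quat(a).as_matrix())
def ray(n,px):
    K,d,o,a=cam(n); p=cv2.undistortPoints(np.array(px,float).reshape(-1,1,2),K,d).reshape(-1,2)
    return o,np.c_[p,np.ones(len(p))]@rot(a).T
def cloud(n,mask,dep):
    v,u=np.nonzero(mask&(dep>0)); o,r=ray(n,np.c_[u,v]); return o+r*dep[v,u][:,None]
E
python3 - <<'E'
from h import *
print(camera_info("side"),camera_info("top")); print(ctrl.get_obs())
for n in("side","top"):
    p,d=camera(n); cv2.imwrite(f"pics/{n}0.png",p); np.save(f"pics/{n}0.npy",d)
    for q in("case_pan","yellow_cast","white_cast","dropper_bottle","blue_cast","brown_bottle","model_trimmer"):
        print(n,q,[(np.round(x["location"]),round(x["conf"],2)) for x in finder.boxes_of(n,q)][:4])
E
```

```text
pics
{'camera_matrix': array([[488.94829381,   0.        , 268.0151652 ],
       [  0.        , 488.94829381, 196.43653879],
       [  0.        ,   0.        ,   1.        ]]), 'dist_coeffs': array([-0.08496726,  0.        ,  0.        ,  0.        ,  0.        ]), 'origin': array([ 0.94699541, -0.26579883,  1.09107648]), 'attitude': array([-2.65640182,  0.01193918,  1.02344715])} {'camera_matrix': array([[380.3549708 ,   0.        , 280.42201121],
       [  0.        , 380.3549708 , 203.41131046],
       [  0.        ,   0.        ,   1.        ]]), 'dist_coeffs': array([-0.03954242,  0.        ,  0.        ,  0.        ,  0.        ]), 'origin': array([ 0.30429779, -0.01383958,  1.03527771]), 'attitude': array([-3.00038797,  0.01882123, -1.58170287])}
{'time_s': 0.0, 'qpos': array([ 1.26741710e+00,  3.00457062e-01,  1.52161529e+00,  6.35878991e-06,
        1.32067671e+00, -6.65659309e-02]), 'joint_vel': array([-0.00044931, -0.00082166, -0.00068624,  0.00096143, -0.00016192,
       -0.00110483]), 'tau': array([ 1.16140742e-03, -5.31801081e+01, -3.52733409e+01,  7.09695392e-02,
    
[... 260 characters left out ...]
112, -0.01921786]), 'grip_force': 0.0, 'grip_width': 0.09389459945018842}
side case_pan [(array([306., 180.]), 0.75), (array([129., 297.]), 0.68)]
side yellow_cast [(array([348., 168.]), 0.92)]
side white_cast [(array([309., 176.]), 0.75)]
side dropper_bottle [(array([399., 154.]), 0.51)]
side blue_cast [(array([323., 139.]), 0.73)]
side brown_bottle [(array([368., 117.]), 0.7)]
side model_trimmer []
top case_pan [(array([425., 176.]), 0.67), (array([233., 196.]), 0.44)]
top yellow_cast [(array([190., 188.]), 0.73)]
top white_cast [(array([233., 195.]), 0.82)]
top dropper_bottle [(array([152., 177.]), 0.58)]
top blue_cast []
top brown_bottle [(array([150., 220.]), 0.63)]
top model_trimmer []
```

View pics/side0.png

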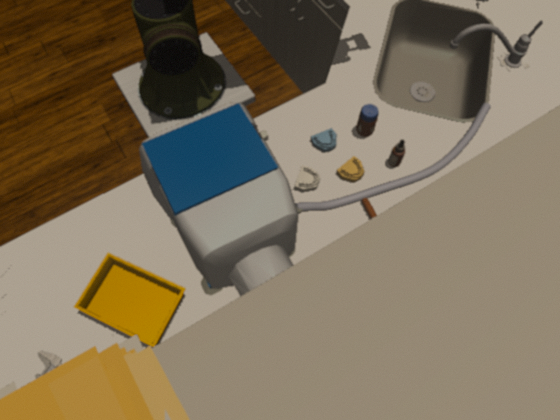

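View pics/top0.png

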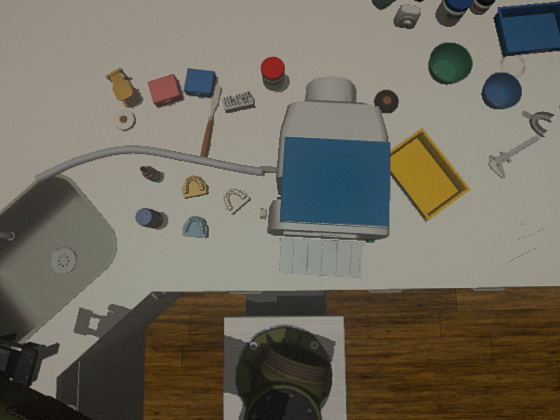

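The side view shows the pan at (130,297), white cast (308,180), yellow (350,168), blue (324,139), dropper (398,153) and brown bottle (368,118). The top view shows the pan at (428,174), yellow (194,187), white (236,200), blue (195,227), dropper (149,173) and brown bottle (149,217). Next I'll measure their positions.

```bash
python3 - <<'E'
from h import *
D={}
import pickle
for n in("side","top"):
    p,d=camera(n)
    for q in("case_pan","yellow_cast","white_cast","dropper_bottle","blue_cast","brown_bottle"):
        for c in finder.cut_out(n,q)[:2]:
            m=c["mask"]; P=cloud(n,m,d); D.setdefault((n,q),[]).append((c["conf"],m,P))
            if len(P)<10: print(n,q,"few",m.sum());continue
            z=P[:,2]; rect=cv2.minAreaRect(P[(z<np.percentile(z,98)+.01)][:,:2].astype(np.float32)*1000)
            print(n,q,round(c["conf"],2),m.sum(),"med",np.round(np.median(P,0),3),"z",np.round(np.percentile(z,[2,25,50,75,98]),3),"rect",np.round(rect[0]),np.round(rect[1]),round(rect[2]))
        o,r=ray(n,[c["location"] for c in finder.pinpoint(n,q)[:1]] or [[0,0]])
        print("   pin z0",np.round((o+r*(-o[2]/r[:,2:]))[0],3))
pickle.dump(D,open("pics/D.pkl","wb"))
for n,b in(("side",(270,90,430,210)),("top",(120,150,280,250))):
    p=cv2.imread(f"pics/{n}0.png")[b[1]:b[3],b[0]:b[2]]; cv2.imwrite(f"pics/{n}c.png",cv2.resize(p,None,fx=5,fy=5,interpolation=2))
E
```

```text
side case_pan 0.97 6021 med [ 0.513 -0.385  0.004] z [-0.001  0.002  0.004  0.02   0.046] rect [ 509. -384.] [234. 155.] 34
   pin z0 [ 0.517 -0.378  0.   ]
side yellow_cast 0.72 491 med [0.504 0.236 0.02 ] z [0.002 0.016 0.02  0.025 0.032] rect [504. 241.] [56. 67.] 12
   pin z0 [0.495 0.242 0.   ]
side white_cast 0.55 442 med [0.469 0.128 0.02 ] z [0.006 0.017 0.02  0.025 0.033] rect [466. 130.] [53. 68.] 43
   pin z0 [0.461 0.131 0.   ]
side dropper_bottle 0.87 273 med [0.54  0.347 0.052] z [0.007 0.029 0.052 0.066 0.096] rect [538. 351.] [33. 22.] 28
   pin z0 [0.536 0.361 0.   ]
side blue_cast 0.6 395 med [0.393 0.229 0.02 ] z [0.004 0.017 0.02  0.025 0.033] rect [393. 230.] [59. 55.] 82
   pin z0 [0.39  0.241 0.   ]
side brown_bottle 0.9 553 med [0.422 0.34  0.065] z [0.003 0.036 0.065 0.087 0.092] rect [415. 356.] [62. 49.] 63
   pin z0 [0.405 0.366 0.   ]
top case_pan 0.81 4211 med [ 0.524 -0.394  0.004] z [-0.001  0.002  0.004  0.024  0.045] rect [ 529. -393.] [219. 171.] 35
   pin z0 [ 0.523 -0.377  0.   ]
top yellow_cast 0.68 423 med [0.495 0.242 0.02 ] z [0.002 0.017 0.02  0.025 0.032] rect [499. 245.] [52. 71.] 12
   pin z0 [0.497 0.245 0.   ]
top white_cast 0.69 459 med [0.463 0.13  0.02 ] z [0.001 0.017 0.02  0.025 0.032] rect [467. 132.] [62. 68.] 40
   pin z0 [0.467 0.129 0.   ]
top dropper_bottle 0.59 209 med [0.529 0.347 0.06 ] z [0.009 0.041 0.06  0.076 0.099] rect [531. 351.] [26. 32.] 57
top dropper_bottle 0.44 4104 med [ 0.524 -0.395  0.004] z [-0.001  0.002  0.004  0.023  0.045] rect [ 526. -392.] [220. 169.] 30
   pin z0 [0.527 0.358 0.   ]
top blue_cast 0.58 444 med [0.386 0.234 0.02 ] z [0.009 0.018 0.02  0.025 0.032] rect [390. 235.] [68. 56.] 84
   pin z0 [0.382 0.24  0.   ]
top brown_bottle 0.96 430 med [0.408 0.34  0.085] z [0.011 0.055 0.085 0.089 0.092] rect [404. 355.] [47. 63.] 46
   pin z0 [0.408 0.352 0.   ]
```

View pics/topc.png

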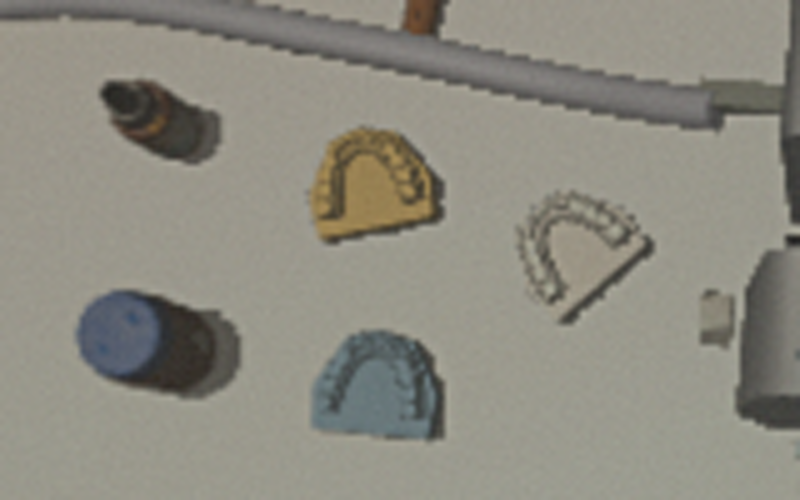

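```bash
cat > fit.py <<'E'
from h import *
import pickle
from scipy.spatial import cKDTree
from scipy.optimize import minimize
D=pickle.load(open("pics/D.pkl","rb"))
# outlines; use combined two-view points, footprint rim fits
def foot(q,lo,hi):
    P=np.vstack([D[(n,q)][0][2] for n in("side","top")]); return P[(P[:,2]>lo)&(P[:,2]<hi)]
# cast: penalise points outside outline (polygon) and area not covered
poly=np.array([[-28,-31],[-28,31],[-4,34],[14,26],[28,12],[28,-12],[14,-26],[-4,-34]],np.float32)
for q in("yellow_cast","white_cast","blue_cast"):
    best=None; P=foot(q,.008,.04)[:,:2]*1000
    M={n:D[(n,q)][0][2][:, :2]*1000 for n in("side","top")}
    c0=P.mean(0)
    g=np.stack(np.meshgrid(np.arange(-28,29,4),np.arange(-34,35,4)),-1).reshape(-1,2).astype(float)
    g=np.array([x for x in g if cv2.pointPolygonTest(poly,tuple(map(float,x)),False)>=0])
    def cost(v):
        c,s=np.cos(v[2]),np.sin(v[2]); A=np.array([[c,-s],[s,c]])
        L=(P-v[:2])@A
        out=sum(min(25,-min(0,cv2.pointPolygonTest(poly,(float(x),float(y)),True))) for x,y in L)/len(L)
        d,_=cKDTree(P).query(g@A.T+v[:2]); return out+np.minimum(d,25).mean()
    res=[minimize(cost,[*c0,a],method="Nelder-Mead",options=dict(initial_simplex=[[*c0,a],[c0[0]+6,c0[1],a],[c0[0],c0[1]+6,a],[*c0,a+.2]])) for a in np.arange(-np.pi,np.pi,np.pi/6)]
    res.sort(key=lambda r:r.fun)
    for r in res[:4]: print(q,np.round(r.x[:2]),round(np.degrees(r.x[2])%360,1),round(r.fun,2))
for n in("side","top"):
    P=D[(n,"case_pan")][0][2]; z=P[:,2]
    rim=P[(z>.036)&(z<.05)][:,:2]*1000; fl=P[abs(z-.003)<.004][:,:2]*1000
    print(n,len(rim),"rim",cv2.minAreaRect(rim.astype(np.float32)),"floor",len(fl),cv2.minAreaRect(fl.astype(np.float32)))
for n in("side","top"):
  for q,h in(("dropper_bottle",.0),("brown_bottle",0)):
    P=D[(n,q)][0][2]
    for lo,hi in((.01,.04),(.04,.07),(.085,.11)):
        S=P[(P[:,2]>lo)&(P[:,2]<hi)]
        if len(S)<4: continue
        rr=16.5 if q[0]=="d" else 23.5
        if lo>.08: print(n,q,"top",np.round(S.mean(0),3)); continue
        f=minimize(lambda c:np.abs(np.hypot(*(S[:,:2]*1000-c).T)-rr).mean(),S[:,:2].mean(0)*1000+(S[:,:2].mean(0)-cam(n)[2][:2])*20,method="Nelder-Mead"); print(n,q,lo,len(S),np.round(f.x),round(f.fun,2))
E
python3 fit.py
```

```text
yellow_cast [504. 240.] 12.4 0.94
yellow_cast [504. 241.] 11.4 0.94
yellow_cast [503. 240.] 12.4 0.95
yellow_cast [504. 241.] 9.8 0.96
white_cast [465. 131.] 42.4 0.84
white_cast [465. 131.] 42.4 0.84
white_cast [464. 131.] 39.9 0.9
white_cast [466. 129.] 38.5 0.93
blue_cast [392. 234.] 357.2 0.96
blue_cast [392. 234.] 357.2 0.96
blue_cast [391. 234.] 354.4 0.99
blue_cast [391. 234.] 354.4 0.99
side 1154 rim ((522.194580078125, -381.6636657714844), (210.21461486816406, 144.6869354248047), 34.375492095947266) floor 3916 ((507.0181579589844, -385.04998779296875), (224.7191162109375, 152.7032470703125), 34.4360466003418)
top 775 rim ((523.021484375, -382.27703857421875), (209.37783813476562, 147.00074768066406), 34.26259994506836) floor 2640 ((530.7811889648438, -395.29718017578125), (218.8017120361328, 163.34657287597656), 35.01306915283203)
side dropper_bottle 0.01 89 [535. 357.] 0.86
side dropper_bottle 0.04 113 [534. 358.] 1.99
side dropper_bottle top [0.537 0.352 0.094]
side brown_bottle 0.01 130 [411. 351.] 0.98
side brown_bottle 0.04 142 [411. 352.] 1.24
side brown_bottle top [0.414 0.35  0.089]
top dropper_bottle 0.01 45 [534. 357.] 0.62
top dropper_bottle 0.04 87 [535. 356.] 1.93
top dropper_bottle top [0.533 0.353 0.095]
top brown_bottle 0.01 64 [410. 352.] 0.5
top brown_bottle 0.04 82 [410. 352.] 0.75
top brown_bottle top [0.41  0.349 0.089]
```

The top crop shows yellow with its nose up and slightly left, and white turned about 40°. Both match the fits. Next I'll check the clearances (trimmer, hose, pan label side).

```bash
python3 - <<'E'
from h import *
C=[]
for n in("side","top"):
    p=cv2.imread(f"pics/{n}0.png"); d=np.load(f"pics/{n}0.npy"); C.append(cloud(n,d>0,d))
    if n=="top":
        hsv=cv2.cvtColor(p,cv2.COLOR_BGR2HSV); cl=C[-1]; v,u=np.nonzero(d>0)
        L=(cl-[.5226,-.382,0]); px=L@[.564,-.826,0]; py=L@[.826,.564,0]
        s=(abs(py)<.09)&(px<-.06)&(px>-.085)&(cl[:,2]>.01)&(cl[:,2]<.045)
        print("outer -x wall pts",s.sum(),"low-sat",(hsv[v[s],u[s],1]<90).sum(), "their py",py[s][hsv[v[s],u[s],1]<90].round(3)[:20])
P=np.vstack(C)
T=P[(P[:,2]>.09)&(P[:,1]>-.3)&(P[:,1]<.08)&(P[:,0]>.2)&(P[:,0]<.9)]
for x in np.arange(.25,.85,.05):
    S=T[(T[:,0]>=x)&(T[:,0]<x+.05)]
    if len(S)>5: print(round(x,2),"y",np.percentile(S[:,1],[.5,99.5]).round(3),"zmax",S[:,2].max().round(3))
# hose near dropper
H=P[(P[:,2]>.012)&(P[:,2]<.3)&(abs(P[:,1]-.33)<.12)&(P[:,0]>.48)&(P[:,0]<.68)]
for y in np.arange(.21,.46,.03):
    S=H[(abs(H[:,1]-y)<.015)&(H[:,0]>.555)]
    if len(S)>5: print("hose y",round(y,2),S[:,0].min().round(3),S[:,0].max().round(3),S[:,2].max().round(3))
E
```

```text
outer -x wall pts 250 low-sat 55 their py [0.03  0.029 0.027 0.028 0.027 0.025 0.024 0.023 0.021 0.021 0.019 0.017
 0.018 0.017 0.015 0.015 0.013 0.012 0.011 0.009]
0.25 y [-0.186  0.007] zmax 0.136
0.3 y [-0.225  0.004] zmax 0.305
0.35 y [-0.228  0.037] zmax 0.316
0.4 y [-0.228  0.043] zmax 0.314
0.45 y [-0.221  0.007] zmax 0.312
0.5 y [-0.223  0.003] zmax 0.311
0.55 y [-0.223 -0.004] zmax 0.302
0.6 y [-0.217 -0.015] zmax 0.291
0.65 y [-0.182 -0.061] zmax 0.225
0.7 y [-0.18  -0.063] zmax 0.225
hose y 0.21 0.56 0.67 0.028
hose y 0.24 0.566 0.593 0.029
hose y 0.27 0.569 0.599 0.029
hose y 0.3 0.576 0.606 0.029
hose y 0.33 0.584 0.612 0.03
hose y 0.36 0.59 0.617 0.028
hose y 0.39 0.595 0.621 0.031
hose y 0.42 0.598 0.678 0.029
hose y 0.45 0.598 0.678 0.027
```

```bash
python3 - <<'E'
import cv2
p=cv2.imread("pics/top0.png")[115:235,370:490]; cv2.imwrite("pics/pan.png",cv2.resize(p,None,fx=5,fy=5,interpolation=2))
E
```

```text
(no output)
```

View pics/pan.png

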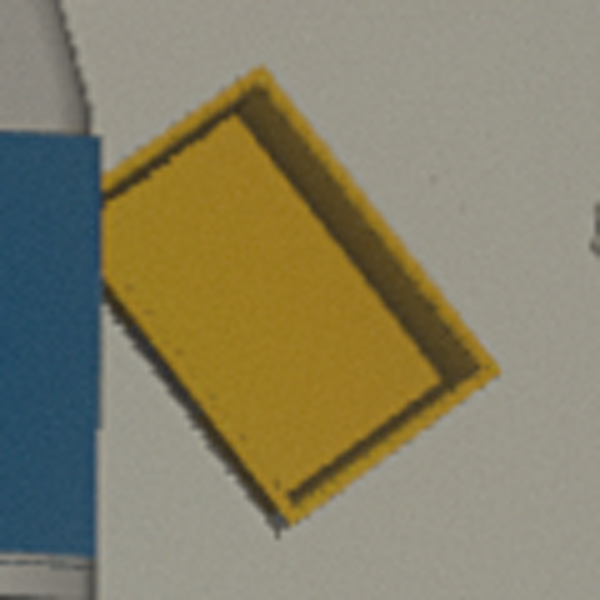

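```bash
python3 - <<'E'
from h import *
P=np.vstack([cloud(n,np.load(f"pics/{n}0.npy")>0,np.load(f"pics/{n}0.npy")) for n in("side","top")])
L=P[:,:2]-[.465,.131]; t=np.radians(42.4); a=L@[np.cos(t),np.sin(t)]; b=L@[-np.sin(t),np.cos(t)]
S=P[(abs(a)<.11)&(abs(b)<.06)&(P[:,2]>.04)]; s=(abs(a)<.11)&(abs(b)<.06)&(P[:,2]>.04)
print(len(S)); 
for q in np.c_[P[s],a[s],b[s]][::max(1,len(S)//15)]: print(q.round(3))
k=P[(P[:,1]>.012)&(P[:,1]<.07)&(P[:,2]>.06)&(P[:,0]>.3)&(P[:,0]<.5)]
print(len(k)); print(k[np.argsort(-k[:,1])][::max(1,len(k)//15)].round(3))
E
```

```text
121
[ 0.423  0.016  0.278 -0.109 -0.057]
[ 0.397  0.044  0.208 -0.109 -0.018]
[ 0.42   0.019  0.247 -0.109 -0.053]
[ 0.403  0.038  0.208 -0.109 -0.027]
[ 0.406  0.036  0.209 -0.108 -0.03 ]
[ 0.405  0.037  0.205 -0.108 -0.029]
[ 0.408  0.037  0.205 -0.105 -0.031]
[ 0.411  0.038  0.204 -0.102 -0.032]
[ 0.414  0.039  0.203 -0.1   -0.034]
[ 0.414  0.044  0.195 -0.096 -0.03 ]
[ 0.419  0.027  0.175 -0.104 -0.046]
[ 0.41   0.039  0.208 -0.103 -0.031]
[ 0.408  0.039  0.205 -0.104 -0.03 ]
[ 0.406  0.037  0.207 -0.107 -0.03 ]
[ 0.401  0.043  0.209 -0.106 -0.022]
[ 0.395  0.045  0.208 -0.109 -0.016]
446
[[0.401 0.049 0.206]
 [0.41  0.044 0.208]
 [0.393 0.041 0.204]
 [0.397 0.039 0.21 ]
 [0.398 0.036 0.209]
 [0.402 0.033 0.2  ]
 [0.368 0.028 0.214]
 [0.37  0.025 0.235]
 [0.38  0.022 0.25 ]
 [0.4   0.019 0.257]
 [0.361 0.017 0.071]
 [0.377 0.017 0.277]
 [0.388 0.015 0.283]
 [0.391 0.014 0.28 ]
 [0.388 0.013 0.285]
 [0.388 0.012 0.284]]
```

```bash
cat > plan.py <<'E'
from h import *
# target: x,y,z (m), theta (deg) = world direction of tool y (mod 180 nearest q1-aligned chosen by caller)
def plan(*T):
    o=ctrl.get_obs(); p=np.array(o["ee_pos"]); yaw=o["eef_rot"][2]
    print("t",round(o["time_s"],2),"at",p.round(4),"theta",round(np.degrees(yaw)-90,2),"grip",round(o["grip_width"],4),o["grip_force"])
    for t in T:
        g=np.array(t[:3]); gy=np.radians(t[3]+90)
        while True:
            Rm=R.from_euler('xyz',[np.pi,0,yaw]).as_matrix(); s=Rm.T@(g-p)/.2
            dt=-((gy-yaw+np.pi)%(2*np.pi)-np.pi)/(2*np.pi)
            k=min(1,1/max(np.abs(s).max(),1e-9)); k=k if k==1 else 1/np.ceil(1/k)
            s=(s*k).round(3); dt=round(dt*(1 if k==1 else k),4)
            d=np.linalg.norm(s)*200
            print([s.tolist(),dt],"rows",int(np.ceil(max(d/50,abs(dt)*360/8.5)))+1)
            p=p+Rm@s*.2; yaw-=dt*2*np.pi
            if k==1: break
E
python3 -c "
from plan import *
plan((.504,.2405,.14,12),(.504,.2405,.03,12),(.504,.2405,.003,12))"
```

```text
t 2.1 at [0.129  0.5346 0.2055] theta 76.43 grip 0.0938 0.0
[[-0.723, -0.33, 0.109], np.float64(0.0597)] rows 5
[[-0.793, -0.042, 0.109], np.float64(0.0596)] rows 5
[[-0.754, 0.25, 0.109], np.float64(0.0597)] rows 5
[[0.0, 0.0, 0.55], np.float64(-0.0)] rows 4
[[0.0, 0.0, 0.135], np.float64(-0.0)] rows 2
```

Call:
{"op": "carry_out", "data": {
  "motion": [
    [[-0.723,-0.33,0.109],0.0597],
    [[-0.723,-0.33,0.109],0.0597],
    [[-0.723,-0.33,0.109],0.0597],
    [[-0.723,-0.33,0.109],0.0597],
    [[-0.723,-0.33,0.109],0.0597]
  ],
  "hand": -1,
  "force": 30
}}

```text
time_s: 2.6
ee_pos: [0.2551, 0.4359, 0.1837]
eef_rot: [-3.142, -0.0, 2.528]
force: [-0.5, -0.5, 0.5]
grip_width: 0.094
grip_force: 0.0
```

Call:
{"op": "carry_out", "data": {
  "motion": [
    [[-0.793,-0.042,0.109],0.0596],
    [[-0.793,-0.042,0.109],0.0596],
    [[-0.793,-0.042,0.109],0.0596],
    [[-0.793,-0.042,0.109],0.0596],
    [[-0.793,-0.042,0.109],0.0596]
  ]
}}

```text
time_s: 3.1
ee_pos: [0.3793, 0.3389, 0.1618]
eef_rot: [-3.141, -0.0, 2.155]
force: [0.3, 0.1, 0.2]
grip_width: 0.0938
grip_force: 0.0
```

Call:
{"op": "carry_out", "data": {
  "motion": [
    [[-0.754,0.25,0.109],0.0597],
    [[-0.754,0.25,0.109],0.0597],
    [[-0.754,0.25,0.109],0.0597],
    [[-0.754,0.25,0.109],0.0597],
    [[-0.754,0.25,0.109],0.0597],
    [[-0.754,0.25,0.109],0.0597],
    [[-0.754,0.25,0.109],0.0597],
    [[-0.754,0.25,0.109],0.0597]
  ]
}}

```text
time_s: 3.9
ee_pos: [0.5032, 0.2417, 0.1405]
eef_rot: [3.141, -0.0, 1.782]
force: [0.9, 1.0, -0.0]
grip_width: 0.0937
grip_force: 0.0
```

```bash
python3 -c "
from plan import *
plan((.504,.2405,.03,12),(.504,.2405,.003,12))
for n in ('side','top'):
  p,d=camera(n); cv2.imwrite('pics/a_%s.png'%n,p)
  for q in('yellow_cast','blue_cast'): print(n,q,[(c['location'],round(c['conf'],2)) for c in finder.pinpoint(n,q)[:1]])
"
```

```text
t 3.9 at [0.5032 0.2417 0.1405] theta 12.13 grip 0.0937 0.0
[[-0.007, 0.003, 0.553], np.float64(0.0004)] rows 4
[[0.0, -0.0, 0.135], np.float64(-0.0)] rows 2
side yellow_cast [([348.3, 172.5], 0.66)]
side blue_cast [([324.6, 140.7], 0.57)]
top yellow_cast [([194.6, 185.2], 0.53)]
top blue_cast [([195.0, 228.7], 0.41)]
```

Call:
{"op": "carry_out", "data": {
  "motion": [
    [[0,0,0.25],0],
    [[0,0,0.45],0],
    [[0,0,0.58],0],
    [[0,0,0.64],0],
    [[0,0,0.68],0],
    [[0,0,0.685],0],
    [[0,0,0.685],0]
  ]
}}

```text
time_s: 4.9
ee_pos: [0.5046, 0.2406, 0.0041]
eef_rot: [3.14, -0.0, 1.78]
force: [0.4, -0.5, 0.4]
grip_width: 0.0937
grip_force: 0.0
```

Call:
{"op": "carry_out", "data": {
  "motion": [
    [[0,0,0],0],
    [[0,0,0],0],
    [[0,0,0],0],
    [[0,0,0],0],
    [[0,0,0],0],
    [[0,0,0],0],
    [[0,0,0],0],
    [[0,0,0],0],
    [[0,0,0],0],
    [[0,0,0],0]
  ],
  "hand": 1,
  "force": 30
}}

```text
time_s: 5.9
ee_pos: [0.5039, 0.2404, 0.0031]
eef_rot: [-3.141, 0.0, 1.78]
force: [-2.8, -1.4, 3.7]
grip_width: 0.055
grip_force: 30.0
```

Call:
{"op": "carry_out", "data": {
  "motion": [
    [[0,0,-0.05],0],
    [[0,0,-0.1],0],
    [[0,0,-0.2],0],
    [[0,0,-0.3],0],
    [[0,0,-0.3],0],
    [[0,0,-0.3],0]
  ]
}}

```text
time_s: 6.5
ee_pos: [0.5041, 0.2404, 0.0632]
eef_rot: [3.141, -0.0, 1.78]
force: [0.0, -0.3, -2.2]
grip_width: 0.0555
grip_force: 30.0
```

```bash
python3 -c "
from plan import *
plan((.504,.2405,.38,12),(.568,-.351,.38,-55.7),(.568,-.351,.08,-55.7),(.568,-.351,.007,-55.7))
p,d=camera('side'); cv2.imwrite('pics/b.png',cv2.resize(p[80:230,250:450],None,fx=4,fy=4))
"
```

```text
t 6.5 at [0.5041 0.2404 0.0632] theta 11.99 grip 0.0555 29.967050598934293
[[0.0, -0.0, -0.792], np.float64(-0.0)] rows 5
[[0.0, -0.0, -0.792], np.float64(-0.0)] rows 5
[[-0.986, -0.101, -0.0], np.float64(0.0627)] rows 5
[[-0.95, 0.286, -0.0], np.float64(0.0627)] rows 5
[[-0.767, 0.628, -0.0], np.float64(0.0626)] rows 5
[[0.0, 0.0, 0.75], np.float64(0.0)] rows 4
[[0.0, 0.0, 0.75], np.float64(0.0)] rows 4
[[0.0, 0.0, 0.365], np.float64(0.0)] rows 3
```

View pics/b.png

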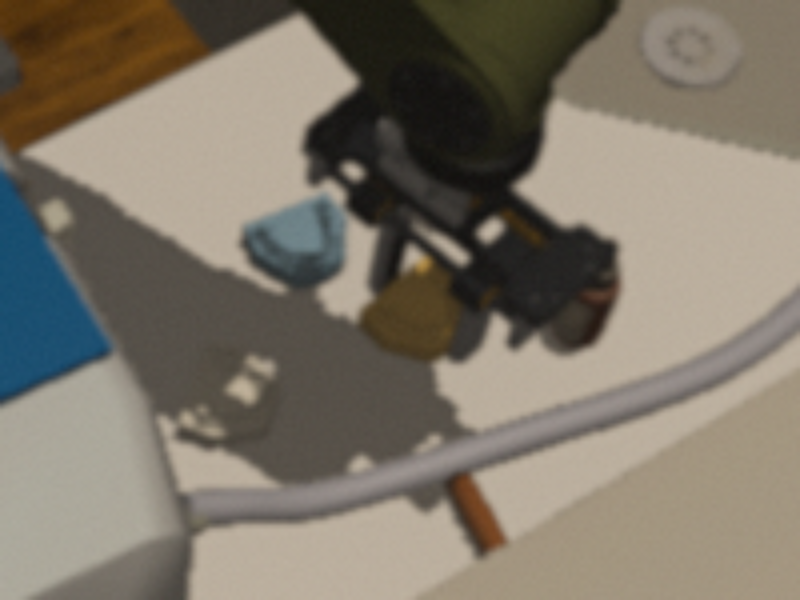

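The yellow cast is held and raised, and the blue cast hasn't moved. I'll carry yellow over.

Call:
{"op": "carry_out", "data": {
  "motion": [
    [[0,0,-0.1],0],
    [[0,0,-0.3],0],
    [[0,0,-0.5],0],
    [[0,0,-0.7],0],
    [[0,0,-0.792],0],
    [[0,0,-0.792],0]
  ]
}}

```text
time_s: 7.15
ee_pos: [0.5047, 0.2407, 0.223]
eef_rot: [3.138, -0.001, 1.78]
force: [-0.1, -0.3, -1.8]
grip_width: 0.0554
grip_force: 30.0
```

Call:
{"op": "carry_out", "data": {
  "motion": [
    [[0,0,-0.2],0],
    [[0,0,-0.4],0],
    [[0,0,-0.6],0],
    [[0,0,-0.75],0],
    [[0,0,-0.792],0],
    [[0,0,-0.792],0],
    [[0,0,-0.792],0]
  ]
}}

```text
time_s: 7.85
ee_pos: [0.5039, 0.2404, 0.3769]
eef_rot: [-3.138, 0.001, 1.78]
force: [-0.4, -0.1, -1.6]
grip_width: 0.0556
grip_force: 30.0
```

Call:
{"op": "carry_out", "data": {
  "motion": [
    [[-0.1,-0.01,0],0.01],
    [[-0.3,-0.03,0],0.02],
    [[-0.5,-0.05,0],0.035],
    [[-0.7,-0.07,0],0.05],
    [[-0.9,-0.09,0],0.06],
    [[-0.986,-0.101,0],0.0627],
    [[-0.986,-0.101,0],0.0627]
  ]
}}

```text
time_s: 8.55
ee_pos: [0.5252, 0.0413, 0.3776]
eef_rot: [-3.139, 0.001, 1.383]
force: [0.3, -0.1, -2.5]
grip_width: 0.0552
grip_force: 30.0
```

Call:
{"op": "carry_out", "data": {
  "motion": [
    [[-0.2,0.06,0],0.015],
    [[-0.4,0.12,0],0.03],
    [[-0.6,0.18,0],0.04],
    [[-0.8,0.24,0],0.055],
    [[-0.95,0.286,0],0.0627],
    [[-0.95,0.286,0],0.0627]
  ]
}}

```text
time_s: 9.15
ee_pos: [0.5467, -0.1562, 0.3774]
eef_rot: [-3.138, 0.001, 0.988]
force: [-0.6, 0.2, -1.3]
grip_width: 0.0552
grip_force: 30.0
```

Call:
{"op": "carry_out", "data": {
  "motion": [
    [[-0.16,0.13,0],0.015],
    [[-0.32,0.26,0],0.03],
    [[-0.48,0.39,0],0.04],
    [[-0.64,0.52,0],0.055],
    [[-0.73,0.6,0],0.0626],
    [[-0.767,0.628,0],0.0626],
    [[-0.767,0.628,0],0.0626],
    [[-0.767,0.628,0],0.0626]
  ]
}}

```text
time_s: 9.95
ee_pos: [0.5683, -0.3495, 0.3797]
eef_rot: [-3.141, -0.0, 0.602]
force: [-0.2, 0.5, -1.0]
grip_width: 0.0555
grip_force: 30.0
```

```bash
python3 -c "
from plan import *
plan((.568,-.351,.08,-55.7),(.568,-.351,.007,-55.7))
p,d=camera('side'); cv2.imwrite('pics/c.png',p)
"
```

```text
t 9.95 at [ 0.5683 -0.3495  0.3797] theta -55.53 grip 0.0555 29.967253860086203
[[-0.003, 0.003, 0.749], np.float64(0.0002)] rows 4
[[-0.003, 0.002, 0.749], np.float64(0.0003)] rows 4
[[0.0, 0.0, 0.365], np.float64(-0.0)] rows 3
```

View pics/c.png

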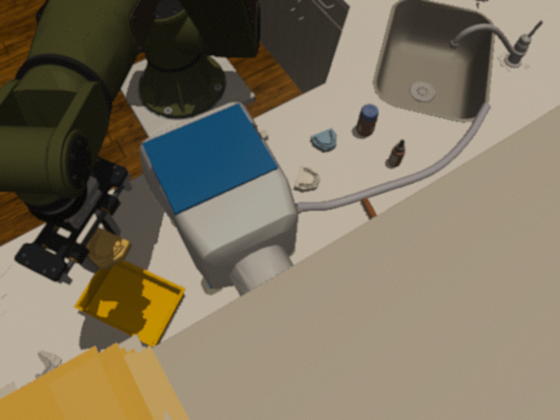

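The yellow cast is held high above the pan at (107,247). I'll lower it.

Call:
{"op": "carry_out", "data": {
  "motion": [
    [[0,0,0.2],0],
    [[0,0,0.4],0],
    [[0,0,0.6],0],
    [[0,0,0.749],0],
    [[0,0,0.749],0]
  ]
}}

```text
time_s: 10.5
ee_pos: [0.567, -0.3489, 0.2263]
eef_rot: [-3.135, 0.002, 0.601]
force: [-0.1, -1.2, -1.5]
grip_width: 0.0556
grip_force: 30.0
```

Call:
{"op": "carry_out", "data": {
  "motion": [
    [[0,0,0.2],0],
    [[0,0,0.4],0],
    [[0,0,0.6],0],
    [[0,0,0.72],0],
    [[0,0,0.749],0],
    [[0,0,0.749],0],
    [[0,0,0.749],0]
  ]
}}

```text
time_s: 11.2
ee_pos: [0.5689, -0.3515, 0.0831]
eef_rot: [3.138, -0.001, 0.599]
force: [-0.3, -0.2, -1.4]
grip_width: 0.0552
grip_force: 30.0
```

```bash
python3 -c "
from plan import *
plan((.568,-.351,.007,-55.7))
p,d=camera('side'); cv2.imwrite('pics/d.png',cv2.resize(p[200:380,30:270],None,fx=3.3,fy=3.3))
"
```

```text
t 11.2 at [ 0.5689 -0.3515  0.0831] theta -55.66 grip 0.0552 29.967113512102515
[[-0.002, -0.005, 0.38], np.float64(0.0001)] rows 3
```

View pics/d.png

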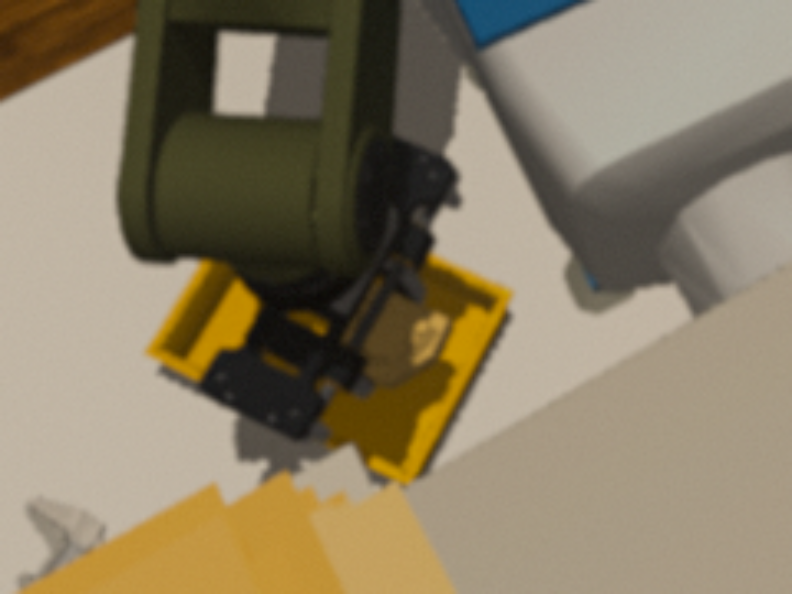

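The cast sits over the pan's trimmer-side (left) end, squarely inside the walls. I'll set it down.

Call:
{"op": "carry_out", "data": {
  "motion": [
    [[0,0,0.08],0],
    [[0,0,0.16],0],
    [[0,0,0.23],0],
    [[0,0,0.28],0],
    [[0,0,0.32],0],
    [[0,0,0.345],0],
    [[0,0,0.36],0],
    [[0,0,0.367],0],
    [[0,0,0.37],0],
    [[0,0,0.37],0],
    [[0,0,0.37],0]
  ]
}}

```text
time_s: 12.35
ee_pos: [0.568, -0.3512, 0.0066]
eef_rot: [3.141, -0.0, 0.599]
force: [0.1, 0.8, -1.8]
grip_width: 0.0556
grip_force: 30.0
```

Call:
{"op": "carry_out", "data": {
  "motion": [
    [[0,0,0.003],0],
    [[0,0,0.005],0],
    [[0,0,0.005],0]
  ]
}}

```text
time_s: 12.65
ee_pos: [0.568, -0.3512, 0.0058]
eef_rot: [3.141, -0.0, 0.599]
force: [-3.1, 1.3, 4.4]
grip_width: 0.0553
grip_force: 30.0
```

Call:
{"op": "carry_out", "data": {
  "motion": [
    [[0,0,0],0],
    [[0,0,0],0],
    [[0,0,0],0],
    [[0,0,0],0],
    [[0,0,0],0],
    [[0,0,0],0]
  ],
  "hand": -0.55
}}

```text
time_s: 13.25
ee_pos: [0.5678, -0.3511, 0.0052]
eef_rot: [-3.142, -0.0, 0.599]
force: [-1.8, 0.2, 0.5]
grip_width: 0.073
grip_force: 0.0
```

Call:
{"op": "carry_out", "data": {
  "motion": [
    [[0,0,-0.1],0],
    [[0,0,-0.25],0],
    [[0,0,-0.5],0],
    [[0,0,-0.75],0],
    [[0,0,-1],0],
    [[0,0,-1],0]
  ]
}}

```text
time_s: 13.85
ee_pos: [0.5696, -0.3523, 0.2135]
eef_rot: [3.13, -0.004, 0.599]
force: [0.6, -0.4, -0.0]
grip_width: 0.0728
grip_force: 0.0
```

Call:
{"op": "carry_out", "data": {
  "motion": [
    [[0,0,-0.25],0],
    [[0,0,-0.5],0],
    [[0,0,-0.75],0],
    [[0,0,-0.9],0],
    [[0,0,-0.9],0],
    [[0,0,-0.9],0]
  ]
}}

```text
time_s: 14.45
ee_pos: [0.5679, -0.3512, 0.3843]
eef_rot: [-3.141, 0.0, 0.599]
force: [-0.9, -0.6, -1.0]
grip_width: 0.0727
grip_force: 0.0
```

```bash
python3 -c "
from plan import *
w=(.467,.133)
plan((*w,.38,44),(*w,.14,44),(*w,.003,44))
p,d=camera('side'); cv2.imwrite('pics/e.png',cv2.resize(p[200:380,30:270],None,fx=3.3,fy=3.3))
"
```

```text
t 14.45 at [ 0.5679 -0.3512  0.3843] theta -55.69 grip 0.0727 0.0
[[0.316, -0.761, 0.007], np.float64(-0.0923)] rows 5
[[0.682, -0.464, 0.007], np.float64(-0.0923)] rows 5
[[0.824, -0.015, 0.008], np.float64(-0.0923)] rows 5
[[-0.0, 0.0, 0.6], np.float64(-0.0)] rows 4
[[-0.0, 0.0, 0.6], np.float64(-0.0)] rows 4
[[-0.0, 0.0, 0.685], np.float64(-0.0)] rows 4
```

View pics/e.png

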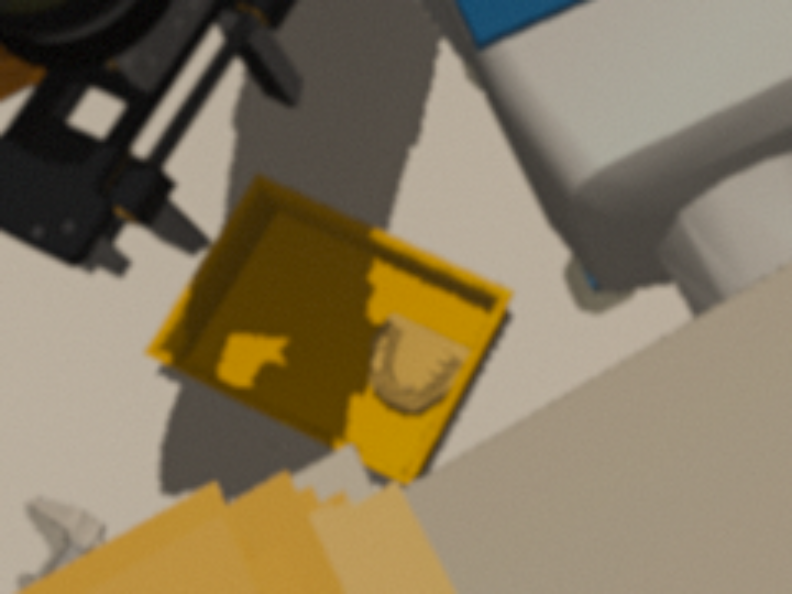

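The yellow cast lies flat and square in the left-hand end, around crop (420,360). White is next.

Call:
{"op": "carry_out", "data": {
  "motion": [
    [[0.316,-0.761,0.007],-0.0923],
    [[0.316,-0.761,0.007],-0.0923],
    [[0.316,-0.761,0.007],-0.0923],
    [[0.316,-0.761,0.007],-0.0923],
    [[0.316,-0.761,0.007],-0.0923]
  ]
}}

```text
time_s: 15.0
ee_pos: [0.5338, -0.1878, 0.3831]
eef_rot: [-3.14, -0.0, 1.184]
force: [0.1, 0.0, 0.1]
grip_width: 0.0727
grip_force: 0.0
```

Call:
{"op": "carry_out", "data": {
  "motion": [
    [[0.682,-0.464,0.007],-0.0923],
    [[0.682,-0.464,0.007],-0.0923],
    [[0.682,-0.464,0.007],-0.0923],
    [[0.682,-0.464,0.007],-0.0923],
    [[0.682,-0.464,0.007],-0.0923]
  ]
}}

```text
time_s: 15.5
ee_pos: [0.5006, -0.0274, 0.3816]
eef_rot: [-3.14, -0.0, 1.76]
force: [-0.6, -0.6, -0.4]
grip_width: 0.0726
grip_force: 0.0
```

Call:
{"op": "carry_out", "data": {
  "motion": [
    [[0.824,-0.015,0.008],-0.0923],
    [[0.824,-0.015,0.008],-0.0923],
    [[0.824,-0.015,0.008],-0.0923],
    [[0.824,-0.015,0.008],-0.0923],
    [[0.824,-0.015,0.008],-0.0923],
    [[0.824,-0.015,0.008],-0.0923],
    [[0.824,-0.015,0.008],-0.0923],
    [[0.824,-0.015,0.008],-0.0923]
  ],
  "hand": -1
}}

```text
time_s: 16.3
ee_pos: [0.4673, 0.1318, 0.3806]
eef_rot: [-3.141, -0.0, 2.334]
force: [0.1, 0.1, 0.1]
grip_width: 0.094
grip_force: 0.0
```

```bash
python3 -c "
from plan import *
w=(.467,.133)
plan((*w,.14,44),(*w,.003,44))"
```

```text
t 16.3 at [0.4673 0.1318 0.3806] theta 43.72 grip 0.094 0.0
[[0.003, 0.001, 0.602], np.float64(-0.0004)] rows 4
[[0.002, 0.002, 0.601], np.float64(-0.0004)] rows 4
[[0.0, -0.0, 0.685], np.float64(0.0)] rows 4
```

Call:
{"op": "carry_out", "data": {
  "motion": [
    [[0,0,0.25],0],
    [[0,0,0.5],0],
    [[0,0,0.75],0],
    [[0,0,0.9],0],
    [[0,0,0.95],0],
    [[0,0,0.95],0]
  ]
}}

```text
time_s: 16.9
ee_pos: [0.4669, 0.1326, 0.1906]
eef_rot: [-3.14, -0.001, 2.337]
force: [-0.1, 0.3, -0.2]
grip_width: 0.094
grip_force: 0.0
```

Call:
{"op": "carry_out", "data": {
  "motion": [
    [[0,0,0.1],0],
    [[0,0,0.25],0],
    [[0,0,0.4],0],
    [[0,0,0.55],0],
    [[0,0,0.7],0],
    [[0,0,0.8],0],
    [[0,0,0.87],0],
    [[0,0,0.92],0],
    [[0,0,0.935],0],
    [[0,0,0.935],0],
    [[0,0,0.935],0]
  ]
}}

```text
time_s: 18.0
ee_pos: [0.4676, 0.1332, 0.0048]
eef_rot: [3.14, 0.001, 2.339]
force: [-0.2, 0.1, 0.3]
grip_width: 0.0941
grip_force: 0.0
```

Call:
{"op": "carry_out", "data": {
  "motion": [
    [[0,0,0],0],
    [[0,0,0],0],
    [[0,0,0],0],
    [[0,0,0],0],
    [[0,0,0],0],
    [[0,0,0],0],
    [[0,0,0],0],
    [[0,0,0],0],
    [[0,0,0],0],
    [[0,0,0],0]
  ],
  "hand": 1,
  "force": 30
}}

```text
time_s: 19.0
ee_pos: [0.4668, 0.1331, 0.0039]
eef_rot: [-3.141, -0.0, 2.339]
force: [-2.0, -1.0, 3.0]
grip_width: 0.0548
grip_force: 29.9
```

Call:
{"op": "carry_out", "data": {
  "motion": [
    [[0,0,-0.05],0],
    [[0,0,-0.1],0],
    [[0,0,-0.2],0],
    [[0,0,-0.35],0],
    [[0,0,-0.55],0],
    [[0,0,-0.75],0],
    [[0,0,-0.94],0],
    [[0,0,-0.94],0]
  ]
}}

```text
time_s: 19.8
ee_pos: [0.4686, 0.1335, 0.1976]
eef_rot: [3.134, 0.005, 2.339]
force: [0.4, -0.9, -2.0]
grip_width: 0.0545
grip_force: 29.9
```

Call:
{"op": "carry_out", "data": {
  "motion": [
    [[0,0,-0.1],0],
    [[0,0,-0.3],0],
    [[0,0,-0.5],0],
    [[0,0,-0.7],0],
    [[0,0,-0.88],0],
    [[0,0,-0.94],0],
    [[0,0,-0.94],0],
    [[0,0,-0.94],0]
  ]
}}

```text
time_s: 20.6
ee_pos: [0.4666, 0.1331, 0.3779]
eef_rot: [-3.14, -0.001, 2.339]
force: [0.4, -0.4, -1.2]
grip_width: 0.0545
grip_force: 29.9
```

```bash
python3 -c "
from plan import *
w=(.477,-.413)
plan((*w,.38,-55.7),(*w,.08,-55.7),(*w,.006,-55.7))
p,d=camera('side'); cv2.imwrite('pics/f.png',cv2.resize(p[0:300,100:450],None,fx=2,fy=2))
"
```

```text
t 20.6 at [0.4666 0.1331 0.3779] theta 43.99 grip 0.0545 29.880450991768157
[[-0.667, -0.62, -0.003], np.float64(0.0923)] rows 5
[[-0.897, -0.153, -0.004], np.float64(0.0923)] rows 5
[[-0.834, 0.364, -0.003], np.float64(0.0923)] rows 5
[[-0.0, -0.0, 0.75], np.float64(0.0)] rows 4
[[-0.0, -0.0, 0.75], np.float64(0.0)] rows 4
[[-0.0, -0.0, 0.37], np.float64(0.0)] rows 3
```

View pics/f.png

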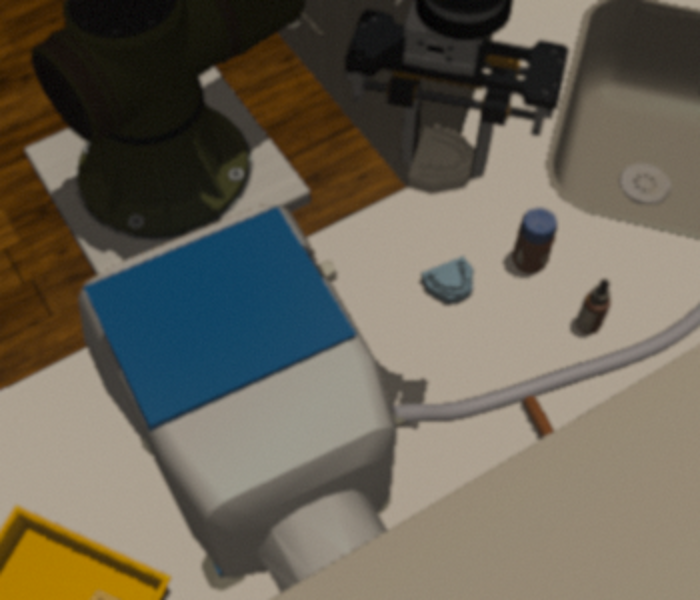

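The white cast is held, and the blue cast and both bottles are untouched. I'll carry it over.

Call:
{"op": "carry_out", "data": {
  "motion": [
    [[-0.1,-0.09,0],0.015],
    [[-0.25,-0.23,0],0.035],
    [[-0.4,-0.37,0],0.055],
    [[-0.53,-0.49,0],0.075],
    [[-0.667,-0.62,-0.003],0.0923],
    [[-0.667,-0.62,-0.003],0.0923]
  ]
}}

```text
time_s: 21.25
ee_pos: [0.4699, -0.0522, 0.3786]
eef_rot: [-3.139, -0.0, 1.751]
force: [0.1, 1.3, -0.9]
grip_width: 0.0548
grip_force: 29.9
```

Call:
{"op": "carry_out", "data": {
  "motion": [
    [[-0.18,-0.03,0],0.02],
    [[-0.36,-0.06,0],0.04],
    [[-0.54,-0.09,0],0.06],
    [[-0.72,-0.12,0],0.08],
    [[-0.897,-0.153,-0.004],0.0923],
    [[-0.897,-0.153,-0.004],0.0923]
  ]
}}

```text
time_s: 21.85
ee_pos: [0.4734, -0.2335, 0.3789]
eef_rot: [-3.138, -0.0, 1.174]
force: [-0.7, 0.5, -1.1]
grip_width: 0.054
grip_force: 29.9
```

Call:
{"op": "carry_out", "data": {
  "motion": [
    [[-0.18,0.08,0],0.02],
    [[-0.36,0.16,0],0.04],
    [[-0.54,0.24,0],0.06],
    [[-0.7,0.3,0],0.08],
    [[-0.8,0.35,0],0.0923],
    [[-0.834,0.364,-0.003],0.0923],
    [[-0.834,0.364,-0.003],0.0923],
    [[-0.834,0.364,-0.003],0.0923]
  ]
}}

```text
time_s: 22.65
ee_pos: [0.4778, -0.4116, 0.3818]
eef_rot: [-3.141, -0.0, 0.602]
force: [0.0, 0.4, -0.4]
grip_width: 0.0548
grip_force: 29.9
```

Call:
{"op": "carry_out", "data": {
  "motion": [
    [[0,0,0.2],0],
    [[0,0,0.4],0],
    [[0,0,0.6],0],
    [[0,0,0.75],0],
    [[0,0,0.75],0]
  ]
}}

```text
time_s: 23.15
ee_pos: [0.4767, -0.4106, 0.2283]
eef_rot: [-3.135, 0.001, 0.602]
force: [0.1, 0.1, -1.1]
grip_width: 0.0549
grip_force: 29.9
```

Call:
{"op": "carry_out", "data": {
  "motion": [
    [[0,0,0.2],0],
    [[0,0,0.4],0],
    [[0,0,0.6],0],
    [[0,0,0.72],0],
    [[0,0,0.75],0],
    [[0,0,0.75],0],
    [[0,0,0.75],0],
    [[0,0,0.75],0]
  ]
}}

```text
time_s: 23.95
ee_pos: [0.4781, -0.4134, 0.084]
eef_rot: [3.139, -0.001, 0.599]
force: [0.7, 0.6, -0.8]
grip_width: 0.0548
grip_force: 29.9
```

```bash
python3 -c "
from plan import *
w=(.477,-.413)
plan((*w,.006,-55.7))
p,d=camera('top'); cv2.imwrite('pics/g.png',cv2.resize(p[110:240,360:520],None,fx=5,fy=4.6))
"
```

```text
t 23.95 at [ 0.4781 -0.4134  0.084 ] theta -55.67 grip 0.0548 29.88042699333164
[[-0.003, -0.005, 0.39], np.float64(0.0001)] rows 3
```

View pics/g.png

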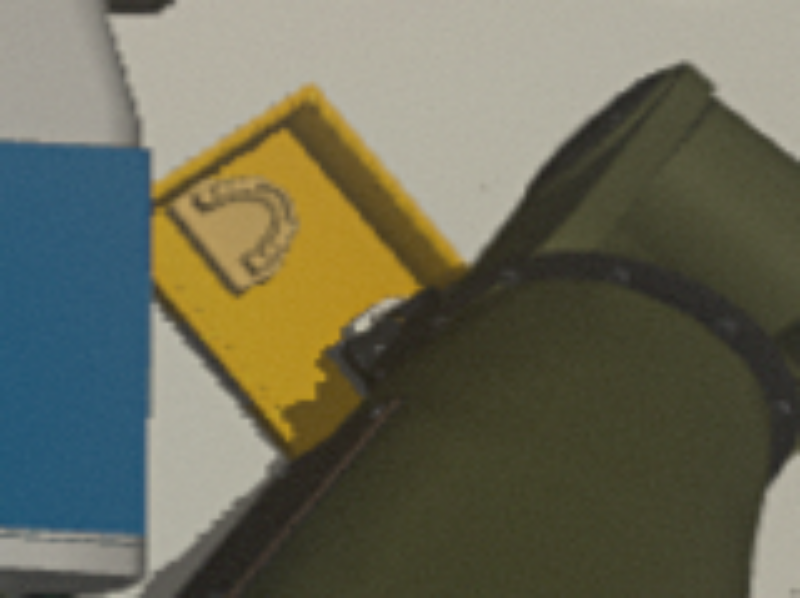

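Yellow is flat in the left end, and white is coming down over the right end.

Call:
{"op": "carry_out", "data": {
  "motion": [
    [[0,0,0.08],0],
    [[0,0,0.16],0],
    [[0,0,0.23],0],
    [[0,0,0.28],0],
    [[0,0,0.32],0],
    [[0,0,0.345],0],
    [[0,0,0.36],0],
    [[0,0,0.367],0],
    [[0,0,0.372],0],
    [[0,0,0.372],0],
    [[0,0,0.372],0]
  ]
}}

```text
time_s: 25.1
ee_pos: [0.4774, -0.413, 0.0078]
eef_rot: [3.141, -0.0, 0.599]
force: [-0.1, -0.3, -0.9]
grip_width: 0.0544
grip_force: 29.9
```

Call:
{"op": "carry_out", "data": {
  "motion": [
    [[0,0,0.003],0],
    [[0,0,0.006],0],
    [[0,0,0.006],0]
  ]
}}

```text
time_s: 25.4
ee_pos: [0.4774, -0.413, 0.0065]
eef_rot: [3.141, -0.0, 0.599]
force: [-1.4, 0.8, 2.8]
grip_width: 0.0543
grip_force: 29.9
```

Call:
{"op": "carry_out", "data": {
  "motion": [
    [[0,0,0],0],
    [[0,0,0],0],
    [[0,0,0],0],
    [[0,0,0],0],
    [[0,0,0],0],
    [[0,0,0],0]
  ],
  "hand": -0.55
}}

```text
time_s: 26.0
ee_pos: [0.4773, -0.4129, 0.0062]
eef_rot: [-3.142, 0.0, 0.599]
force: [0.2, 0.8, 0.5]
grip_width: 0.0731
grip_force: 0.0
```

Call:
{"op": "carry_out", "data": {
  "motion": [
    [[0,0,-0.1],0],
    [[0,0,-0.25],0],
    [[0,0,-0.5],0],
    [[0,0,-0.75],0],
    [[0,0,-1],0],
    [[0,0,-1],0]
  ]
}}

```text
time_s: 26.6
ee_pos: [0.4789, -0.4144, 0.2141]
eef_rot: [3.13, -0.002, 0.599]
force: [0.1, -0.2, 0.6]
grip_width: 0.0728
grip_force: 0.0
```

Call:
{"op": "carry_out", "data": {
  "motion": [
    [[0,0,-0.25],0],
    [[0,0,-0.5],0],
    [[0,0,-0.75],0],
    [[0,0,-0.9],0],
    [[0,0,-0.9],0],
    [[0,0,-0.9],0]
  ]
}}

```text
time_s: 27.2
ee_pos: [0.4774, -0.413, 0.3854]
eef_rot: [-3.141, 0.0, 0.599]
force: [0.1, -0.5, -0.9]
grip_width: 0.0732
grip_force: 0.0
```

```bash
python3 -c "
from plan import *
b=(.5345,.357)
plan((*b,.38,60),(*b,.18,60),(*b,.03,60))
"
```

```text
t 27.2 at [ 0.4774 -0.413   0.3854] theta -55.69 grip 0.0732 0.0
[[0.602, -0.755, 0.007], np.float64(-0.0803)] rows 5
[[0.891, -0.37, 0.007], np.float64(-0.0804)] rows 5
[[0.959, 0.108, 0.007], np.float64(-0.0803)] rows 5
[[0.788, 0.558, 0.006], np.float64(-0.0804)] rows 5
[[-0.0, -0.0, 0.5], np.float64(0.0)] rows 3
[[-0.0, -0.0, 0.5], np.float64(0.0)] rows 3
[[-0.0, -0.0, 0.75], np.float64(0.0)] rows 4
```

Call:
{"op": "carry_out", "data": {
  "motion": [
    [[0.602,-0.755,0.007],-0.0803],
    [[0.602,-0.755,0.007],-0.0803],
    [[0.602,-0.755,0.007],-0.0803],
    [[0.602,-0.755,0.007],-0.0803],
    [[0.602,-0.755,0.007],-0.0803]
  ]
}}

```text
time_s: 27.7
ee_pos: [0.4918, -0.2162, 0.3838]
eef_rot: [-3.14, -0.001, 1.11]
force: [-0.5, -0.6, 0.5]
grip_width: 0.0729
grip_force: 0.0
```

Call:
{"op": "carry_out", "data": {
  "motion": [
    [[0.891,-0.37,0.007],-0.0804],
    [[0.891,-0.37,0.007],-0.0804],
    [[0.891,-0.37,0.007],-0.0804],
    [[0.891,-0.37,0.007],-0.0804],
    [[0.891,-0.37,0.007],-0.0804]
  ]
}}

```text
time_s: 28.2
ee_pos: [0.5059, -0.0245, 0.3819]
eef_rot: [-3.139, -0.001, 1.614]
force: [0.4, 0.3, 0.6]
grip_width: 0.073
grip_force: 0.0
```

Call:
{"op": "carry_out", "data": {
  "motion": [
    [[0.959,0.108,0.007],-0.0803],
    [[0.959,0.108,0.007],-0.0803],
    [[0.959,0.108,0.007],-0.0803],
    [[0.959,0.108,0.007],-0.0803],
    [[0.959,0.108,0.007],-0.0803]
  ]
}}

```text
time_s: 28.7
ee_pos: [0.5203, 0.1674, 0.3797]
eef_rot: [-3.138, -0.001, 2.117]
force: [0.3, -0.4, -0.2]
grip_width: 0.0729
grip_force: 0.0
```

Call:
{"op": "carry_out", "data": {
  "motion": [
    [[0.788,0.558,0.006],-0.0804],
    [[0.788,0.558,0.006],-0.0804],
    [[0.788,0.558,0.006],-0.0804],
    [[0.788,0.558,0.006],-0.0804],
    [[0.788,0.558,0.006],-0.0804],
    [[0.788,0.558,0.006],-0.0804],
    [[0.788,0.558,0.006],-0.0804],
    [[0.788,0.558,0.006],-0.0804]
  ]
}}

```text
time_s: 29.5
ee_pos: [0.535, 0.3555, 0.3812]
eef_rot: [3.141, 0.0, 2.616]
force: [-0.4, -0.7, 0.5]
grip_width: 0.0727
grip_force: 0.0
```

```bash
python3 -c "
from plan import *
import pickle; from scipy.optimize import minimize
b=(.5345,.357)
plan((*b,.18,60),(*b,.03,60))
p,d=camera('top'); cv2.imwrite('pics/h.png',cv2.resize(p[110:240,360:520],None,fx=5,fy=4.6))
for q in('yellow_cast','white_cast'):
  c=finder.cut_out('top',q); print(q,[(x['conf'],x['location']) for x in c][:2])
  if c:
    P=cloud('top',c[0]['mask'],d); P=P[P[:,2]>.01]; m=P[:,:2]; r=cv2.minAreaRect((m*1000).astype('float32')); print(r, np.percentile(P[:,2],[5,50,98]).round(3)); L=np.array(r[0])-[522.6,-382]; print('pan xy',L@[.564,-.826],L@[.826,.564])
"
```

```text
t 29.5 at [0.535  0.3555 0.3812] theta 59.86 grip 0.0727 0.0
[[0.003, 0.003, 0.503], np.float64(-0.0002)] rows 4
[[0.003, 0.002, 0.503], np.float64(-0.0002)] rows 4
[[0.0, 0.0, 0.75], np.float64(0.0)] rows 4
yellow_cast [(0.66, [406.9, 159.7])]
((570.2744750976562, -344.5931396484375), (68.97402954101562, 50.32228469848633), 32.05767059326172) [0.017 0.022 0.034]
pan xy -4.009662695312514 60.47658566894529
white_cast [(0.81, [433.6, 188.1])]
((478.0499267578125, -409.17724609375), (64.5418930053711, 51.442626953125), 31.019079208374023) [0.016 0.022 0.035]
pan xy -2.677836035156261 -52.126327294921886
```

View pics/h.png

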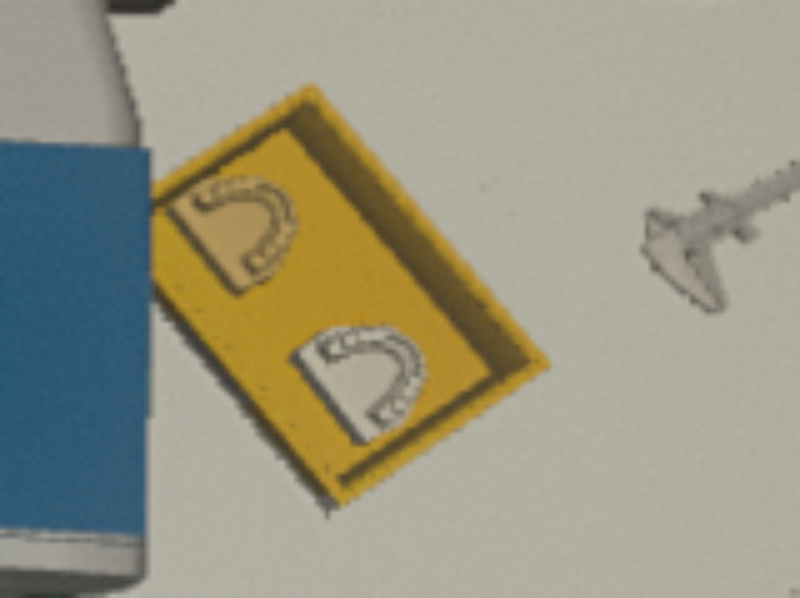

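Both casts lie square in the pan, with the middle free around crop (300,300). Now the dropper bottle.

Call:
{"op": "carry_out", "data": {
  "motion": [
    [[0,0,0.25],0],
    [[0,0,0.5],0],
    [[0,0,0.75],0],
    [[0,0,1],0],
    [[0,0,1],0]
  ]
}}

```text
time_s: 30.15
ee_pos: [0.5322, 0.3554, 0.1745]
eef_rot: [-3.132, -0.005, 2.618]
force: [-0.2, -0.9, 0.5]
grip_width: 0.0725
grip_force: 0.0
```

Call:
{"op": "carry_out", "data": {
  "motion": [
    [[0,0,0.1],0],
    [[0,0,0.25],0],
    [[0,0,0.4],0],
    [[0,0,0.55],0],
    [[0,0,0.65],0],
    [[0,0,0.72],0],
    [[0,0,0.75],0],
    [[0,0,0.75],0],
    [[0,0,0.75],0]
  ]
}}

```text
time_s: 31.05
ee_pos: [0.5352, 0.3576, 0.0324]
eef_rot: [3.14, 0.001, 2.618]
force: [-0.0, -0.4, -0.2]
grip_width: 0.0731
grip_force: 0.0
```

Call:
{"op": "carry_out", "data": {
  "motion": [
    [[0,0,0],0],
    [[0,0,0],0],
    [[0,0,0],0],
    [[0,0,0],0],
    [[0,0,0],0],
    [[0,0,0],0],
    [[0,0,0],0],
    [[0,0,0],0],
    [[0,0,0],0],
    [[0,0,0],0]
  ],
  "hand": 1,
  "force": 20
}}

```text
time_s: 32.05
ee_pos: [0.5344, 0.3572, 0.0308]
eef_rot: [-3.142, -0.0, 2.618]
force: [-0.0, 0.1, 0.8]
grip_width: 0.0321
grip_force: 19.9
```

Call:
{"op": "carry_out", "data": {
  "motion": [
    [[0,0,-0.05],0],
    [[0,0,-0.1],0],
    [[0,0,-0.2],0],
    [[0,0,-0.35],0],
    [[0,0,-0.55],0],
    [[0,0,-0.75],0],
    [[0,0,-0.9],0],
    [[0,0,-0.9],0]
  ]
}}

```text
time_s: 32.85
ee_pos: [0.5357, 0.3579, 0.217]
eef_rot: [3.134, 0.004, 2.618]
force: [-0.1, 0.5, 0.8]
grip_width: 0.032
grip_force: 19.9
```

Call:
{"op": "carry_out", "data": {
  "motion": [
    [[0,0,-0.1],0],
    [[0,0,-0.3],0],
    [[0,0,-0.5],0],
    [[0,0,-0.7],0],
    [[0,0,-0.85],0],
    [[0,0,-0.9],0],
    [[0,0,-0.9],0],
    [[0,0,-0.9],0]
  ]
}}

```text
time_s: 33.65
ee_pos: [0.5344, 0.3571, 0.3886]
eef_rot: [-3.139, -0.001, 2.618]
force: [0.3, -0.5, -2.0]
grip_width: 0.0321
grip_force: 19.9
```

```bash
python3 - <<'E'
import pickle
from plan import *
from scipy.spatial import cKDTree
from scipy.optimize import minimize
# refine casts: pan-frame extents of base, both views
p={}
for n in("side","top"):
    pic,d=camera(n)
    if n=="side": cv2.imwrite('pics/i.png',cv2.resize(pic[0:240,220:560],None,fx=2.2,fy=2.2))
    for q in("yellow_cast","white_cast"):
        c=[x for x in finder.cut_out(n,q)][:1]
        if not c: print(n,q,"missed"); continue
        P=cloud(n,c[0]["mask"],d); P=P[(P[:,2]>.012)&(P[:,2]<.045)]; L=P-[.5226,-.382,0]
        x=L@[.564,-.826,0]; y=L@[.826,.564,0]; print(n,q,round(c[0]["conf"],2),"panx",np.percentile(x,[1,99]).round(3),"pany",np.percentile(y,[1,99]).round(3))
w=(.523,-.382)
plan((*w,.385,-55.7),(*w,.12,-55.7),(*w,.034,-55.7))
E
```

```text
side yellow_cast 0.68 panx [-0.028  0.027] pany [0.027 0.088]
side white_cast 0.63 panx [-0.025  0.025] pany [-0.08  -0.019]
top yellow_cast 0.95 panx [-0.029  0.022] pany [0.029 0.088]
top white_cast 0.85 panx [-0.028  0.022] pany [-0.085 -0.02 ]
t 33.95 at [0.5344 0.3572 0.3902] theta 60.02 grip 0.0319 19.92947724123951
[[-0.449, -0.807, 0.006], np.float64(0.0804)] rows 5
[[-0.784, -0.489, 0.007], np.float64(0.0803)] rows 5
[[-0.923, -0.049, 0.006], np.float64(0.0804)] rows 5
[[-0.832, 0.403, 0.007], np.float64(0.0803)] rows 5
[[0.0, 0.0, 0.662], np.float64(0.0)] rows 4
[[0.0, 0.0, 0.663], np.float64(0.0)] rows 4
[[0.0, 0.0, 0.43], np.float64(0.0)] rows 3
```

View pics/i.png

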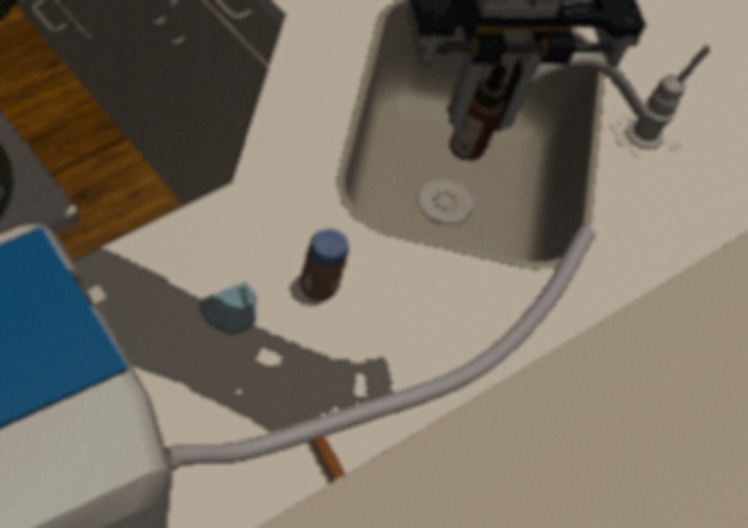

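The bottle is held upright. I'll carry it, aiming for the midpoint of the gap (pan y about +3.5 mm).

Call:
{"op": "carry_out", "data": {
  "motion": [
    [[-0.07,-0.13,0],0.015],
    [[-0.18,-0.32,0],0.035],
    [[-0.28,-0.5,0],0.05],
    [[-0.38,-0.68,0],0.068],
    [[-0.449,-0.807,0],0.0804],
    [[-0.449,-0.807,0],0.0804]
  ]
}}

```text
time_s: 34.55
ee_pos: [0.5316, 0.1696, 0.3913]
eef_rot: [3.141, 0.001, 2.107]
force: [0.5, 1.1, -1.1]
grip_width: 0.0322
grip_force: 19.9
```

Call:
{"op": "carry_out", "data": {
  "motion": [
    [[-0.15,-0.1,0],0.016],
    [[-0.31,-0.2,0],0.032],
    [[-0.47,-0.3,0],0.048],
    [[-0.63,-0.39,0],0.064],
    [[-0.784,-0.489,0],0.0803],
    [[-0.784,-0.489,0],0.0803]
  ]
}}

```text
time_s: 35.15
ee_pos: [0.5288, -0.015, 0.3906]
eef_rot: [-3.141, 0.0, 1.603]
force: [0.4, 0.7, -0.9]
grip_width: 0.0321
grip_force: 19.9
```

Call:
{"op": "carry_out", "data": {
  "motion": [
    [[-0.18,-0.01,0],0.016],
    [[-0.37,-0.02,0],0.032],
    [[-0.55,-0.03,0],0.048],
    [[-0.74,-0.04,0],0.064],
    [[-0.923,-0.049,0],0.0804],
    [[-0.923,-0.049,0],0.0804]
  ]
}}

```text
time_s: 35.75
ee_pos: [0.526, -0.1995, 0.3898]
eef_rot: [-3.14, 0.0, 1.099]
force: [-0.5, 0.2, -1.1]
grip_width: 0.032
grip_force: 19.9
```

Call:
{"op": "carry_out", "data": {
  "motion": [
    [[-0.16,0.08,0],0.016],
    [[-0.32,0.16,0],0.032],
    [[-0.5,0.24,0],0.048],
    [[-0.66,0.32,0],0.064],
    [[-0.78,0.38,0],0.0803],
    [[-0.832,0.403,0],0.0803],
    [[-0.832,0.403,0],0.0803],
    [[-0.832,0.403,0],0.0803],
    [[-0.832,0.403,0],0.0803],
    [[-0.832,0.403,0],0.0803]
  ]
}}

```text
time_s: 36.75
ee_pos: [0.5232, -0.3808, 0.3914]
eef_rot: [3.141, -0.0, 0.601]
force: [0.1, -0.3, -1.3]
grip_width: 0.0323
grip_force: 19.9
```

```bash
python3 - <<'E'
from plan import *
w=(.5255,-.380)
plan((*w,.13,-55.7),(*w,.035,-55.7))
E
```

```text
t 36.75 at [ 0.5232 -0.3808  0.3914] theta -55.56 grip 0.0323 19.929397033411078
[[0.006, 0.001, 0.654], np.float64(0.0002)] rows 4
[[0.006, 0.002, 0.653], np.float64(0.0002)] rows 4
[[-0.0, -0.0, 0.475], np.float64(-0.0)] rows 3
```

Call:
{"op": "carry_out", "data": {
  "motion": [
    [[0.016,0,0.15],0],
    [[0.016,0,0.3],0],
    [[0.016,0,0.45],0],
    [[0.016,0,0.6],0],
    [[0.016,0,0.7],0],
    [[0.016,0,0.75],0],
    [[0.016,0,0.75],0],
    [[0.016,0,0.75],0]
  ]
}}

```text
time_s: 37.55
ee_pos: [0.5259, -0.3802, 0.2422]
eef_rot: [3.14, -0.001, 0.599]
force: [0.0, -1.0, -0.2]
grip_width: 0.032
grip_force: 19.9
```

Call:
{"op": "carry_out", "data": {
  "motion": [
    [[0,0,0.1],0],
    [[0,0,0.2],0],
    [[0,0,0.3],0],
    [[0,0,0.38],0],
    [[0,0,0.43],0],
    [[0,0,0.45],0],
    [[0,0,0.45],0],
    [[0,0,0.45],0]
  ]
}}

```text
time_s: 38.35
ee_pos: [0.5259, -0.3805, 0.152]
eef_rot: [3.14, -0.0, 0.599]
force: [-0.8, -0.3, -1.6]
grip_width: 0.0317
grip_force: 19.9
```

```bash
python3 - <<'E'
from plan import *
w=(.5255,-.380)
plan((*w,.035,-55.7))
p,d=camera('side'); cv2.imwrite('pics/j.png',cv2.resize(p[200:380,30:270],None,fx=3.3,fy=3.3))
E
```

```text
t 38.35 at [ 0.5259 -0.3805  0.152 ] theta -55.68 grip 0.0317 19.92941451841034
[[-0.0, -0.003, 0.585], np.float64(0.0)] rows 4
```

View pics/j.png

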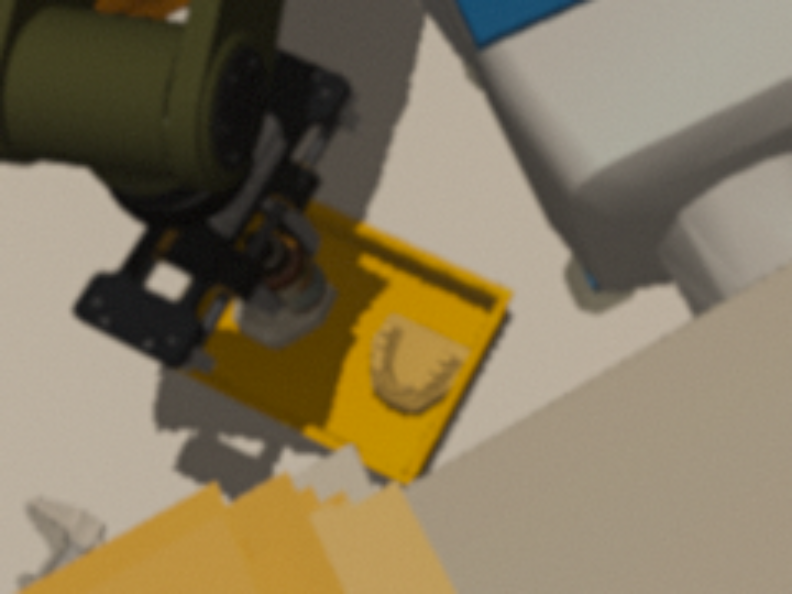

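The bottle hangs upright above the gap at crop (300,285). I'll lower it.

Call:
{"op": "carry_out", "data": {
  "motion": [
    [[0,0,0.1],0],
    [[0,0,0.2],0],
    [[0,0,0.3],0],
    [[0,0,0.38],0],
    [[0,0,0.45],0],
    [[0,0,0.5],0],
    [[0,0,0.54],0],
    [[0,0,0.565],0],
    [[0,0,0.575],0],
    [[0,0,0.575],0],
    [[0,0,0.575],0]
  ]
}}

```text
time_s: 39.5
ee_pos: [0.5258, -0.3803, 0.0364]
eef_rot: [3.141, -0.0, 0.599]
force: [-0.5, 0.9, -1.6]
grip_width: 0.0323
grip_force: 19.9
```

Call:
{"op": "carry_out", "data": {
  "motion": [
    [[0,0,0.003],0],
    [[0,0,0.006],0],
    [[0,0,0.009],0],
    [[0,0,0.012],0],
    [[0,0,0.012],0],
    [[0,0,0.012],0]
  ]
}}

```text
time_s: 40.1
ee_pos: [0.5256, -0.3802, 0.0335]
eef_rot: [3.142, -0.0, 0.599]
force: [0.4, 1.1, -1.0]
grip_width: 0.0321
grip_force: 19.9
```

Call:
{"op": "carry_out", "data": {
  "motion": [
    [[0,0,0.002],0],
    [[0,0,0.004],0],
    [[0,0,0.004],0],
    [[0,0,0.004],0]
  ]
}}

```text
time_s: 40.5
ee_pos: [0.5256, -0.3802, 0.0333]
eef_rot: [3.141, -0.0, 0.599]
force: [-2.2, 2.2, 5.4]
grip_width: 0.032
grip_force: 20.0
```

Contact with the floor. Release and retreat.

Call:
{"op": "carry_out", "data": {
  "motion": [
    [[0,0,0],0],
    [[0,0,0],0],
    [[0,0,0],0],
    [[0,0,0],0],
    [[0,0,0],0],
    [[0,0,0],0]
  ],
  "hand": -0.55
}}

```text
time_s: 41.1
ee_pos: [0.5255, -0.3802, 0.0326]
eef_rot: [-3.142, 0.0, 0.599]
force: [-0.2, -0.2, 0.8]
grip_width: 0.0725
grip_force: 0.0
```

Call:
{"op": "carry_out", "data": {
  "motion": [
    [[0,0,-0.05],0],
    [[0,0,-0.15],0],
    [[0,0,-0.3],0],
    [[0,0,-0.5],0],
    [[0,0,-0.75],0],
    [[0,0,-1],0],
    [[0,0,-1],0]
  ]
}}

```text
time_s: 41.8
ee_pos: [0.527, -0.3813, 0.2415]
eef_rot: [3.13, -0.004, 0.599]
force: [-0.1, -0.3, 1.3]
grip_width: 0.0726
grip_force: 0.0
```

Call:
{"op": "carry_out", "data": {
  "motion": [
    [[0,0,-0.25],0],
    [[0,0,-0.5],0],
    [[0,0,-0.75],0],
    [[0,0,-0.75],0],
    [[0,0,-0.75],0],
    [[0,0,-0.75],0],
    [[0,0,-0.75],0]
  ]
}}

```text
time_s: 42.5
ee_pos: [0.5254, -0.3801, 0.3811]
eef_rot: [-3.139, 0.001, 0.599]
force: [0.1, -0.5, 0.3]
grip_width: 0.0729
grip_force: 0.0
```

```bash
python3 - <<'E'
from plan import *
plan()
for n in("side","top"):
    p,d=camera(n)
    if n=="side": cv2.imwrite('pics/k.png',cv2.resize(p[200:380,30:270],None,fx=3.3,fy=3.3))
    for q in("yellow_cast","white_cast","dropper_bottle"):
        c=finder.cut_out(n,q)[:1]
        if not c: print(n,q,"missed"); continue
        P=cloud(n,c[0]["mask"],d); P=P[(P[:,2]>.012)&(P[:,2]<.12)]; L=P-[.5226,-.382,0]
        x=L@[.564,-.826,0]; y=L@[.826,.564,0]; print(n,q,round(c[0]["conf"],2),"panx",np.percentile(x,[1,99]).round(3),"pany",np.percentile(y,[1,99]).round(3),"z",np.percentile(L[:,2],[2,50,98]).round(3))
E
```

```text
t 42.5 at [ 0.5254 -0.3801  0.3811] theta -55.69 grip 0.0729 0.0
side yellow_cast 0.7 panx [-0.028  0.027] pany [0.028 0.089] z [0.015 0.023 0.035]
side white_cast 0.79 panx [-0.027  0.026] pany [-0.084 -0.025] z [0.017 0.023 0.035]
side dropper_bottle 0.9 panx [-0.016  0.016] pany [-0.004  0.022] z [0.015 0.061 0.102]
top yellow_cast 0.94 panx [-0.029  0.022] pany [0.027 0.089] z [0.015 0.022 0.035]
top white_cast missed
top dropper_bottle 0.47 panx [-0.019  0.003] pany [-0.01   0.019] z [0.017 0.062 0.102]
```

View pics/k.png

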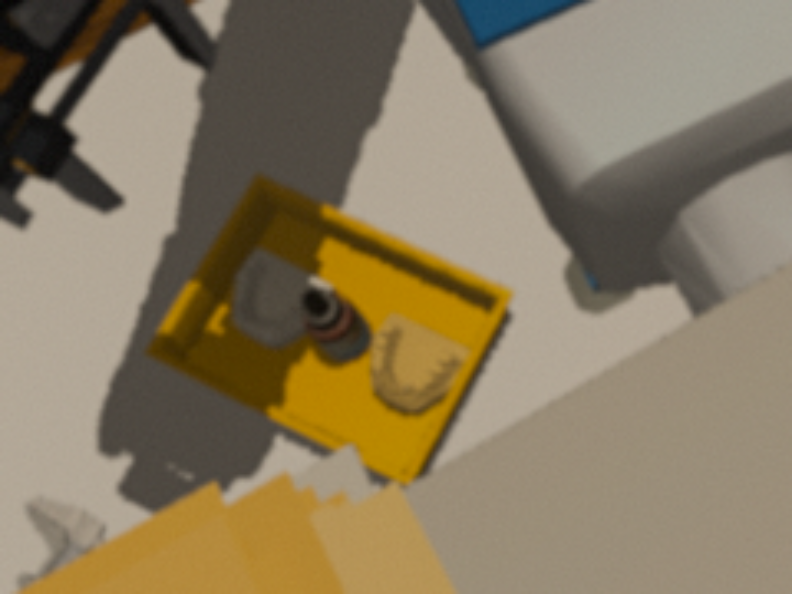

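The bottle stands upright in the gap, both casts lie square, and the gripper is clear. I'll hand in.

```bash
python3 -c "
from h import *
print(ctrl.hand_in())"
```

```text
the job is handed in; nothing more can be done
None
```

The case is made up and handed in (no verdict came back): yellow cast in the pan's left-hand end, white cast in the right-hand end and the dropper bottle upright between them, all inside the limits by camera, with the blue cast and brown bottle never touched.

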